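Invert a washed sample tube onto the air-drying peg

ROBOT

A 7-joint arm with a two-finger parallel gripper is mounted at the origin on the work surface. World frame = base frame: x ahead of the robot, y to its left, z up, the work surface at z = 0. Lengths are in m, angles in rad, forces in N, time in s.
With the tool pointing down it reaches from about 0.4 to 0.85 m from the base axis. Payload 4.5 kg.
Tool frame: the origin (TCP) lies on the centre line of the jaws, within the pads' length; the fingertips stand 8 mm ahead of it and the grasp point (between the pads) lies 11 mm behind it; z points along the fingers, x is the direction in which the jaws open and shut, and the axes are right-handed (so a half turn about z gives the same grasp; the last joint's range is limited). The gripper opens to 88 mm and grips with 3 to 60 N. Pads are 18 mm wide; open, the fingers measure 123 mm over their backs; the gripper's body (75 mm by 187 mm) begins 45 mm behind the grasp point.
Start: joints at [1.297, 0.689, -0.195, 1.565, 0.157, 0.902, -0.215], TCP at [0.189, -0.596, 0.247] pointing down, gripper open.
Joint ranges: [-3.01, 3.01], [-0.46, 2.08], [-1.47, 1.51], [0.13, 2.56], [-1, 4.14], [0.04, 2.09], [-2.66, 2.66]. Speed limits (rad/s): [2.57, 2.57, 3.14, 3.14, 3.14, 3.14, 3.14].

INTERFACE

Orientations are given as a unit quaternion [x, y, z, w].
In Python, from plant import r gives the robot as it stands.
- The arm moves only by the shell command python3 -m pendant 'ROWS' [FORCE]. ROWS is JSON, a list of rows, each a list of 3 entries, a list of its own where there are three numbers: the turn, a rotation vector about the tool's x, y, z in rad, then the shift along the tool's x, y, z in m, then the opening, from 0 (shut) to 1 (fully open). In form: [[[wx, wy, wz], [tx, ty, tz], claw], ...]. A call has 1 to 10 rows; each row is the pose to reach, as a shift and turn from the pose commanded when the call began, along the tool's axes at that moment; what a row does not reach only later rows make up. A row lasts 1/10 s, in which the tool goes at most 50 mm and 8.59 degrees, less where a joint would pass 70% of its speed; a pose out of reach is approached as far as the arm can. A call with a gripper value outside its range is refused whole. The fingers move at their own pace and stop on an object; FORCE is the grip in N (left out, the last holds). Time passes only in rows, so rows that repeat a pose let the fingers close. It gives the time, the measured TCP pose, the force and the opening at its end, in the units of the state.
- r.get_state(): the state, without advancing time (a new reading comes with each control period).
- r.snapshot(name): name is "scene" or "top" or "wrist"; returns a dict with "image" (420x560x3 uint8, red, green, blue), "mtx" (3x3 intrinsics, pixels), "dist" ([k1, k2, p1, p2, k3] as OpenCV has them; the pictures are not rectified), "R" (3x3) and "t" (3): a world point X has camera coordinates R X + t; the wrist camera has in their place "T_tool_cam" (4x4, takes a point from camera to tool coordinates, whose origin is the TCP and whose axes are the tool frame's). Camera axes: x right, y down, z forward; pixel columns grow to the right and rows downward; lengths in m; the calibration is good to about 2 mm. A picture is of the moment at which its call begins: read the wrist's pose just before it. There is no depth.
- r.finish_job(): hands the job in, once; it reports no verdict.
The state is a dict: "clock": time; "q": joint angles; "qd": joint speeds; "joint_torque": joint torques, N m; "tool_pos": TCP position; "eef_rot": TCP orientation; "contact_force": force on the tool from outside, world axes, zero at the start; "moment": the same for the moment, N m; "opening": opening from 0.0 (shut) to 1.0 (fully open).
Only numpy, scipy, OpenCV 4.12 (cv2) and the standard library are available. Lean on these libraries where they do the work, as an engineer would, in place of code of your own. Each camera call takes 0.05 s, during which the arm holds its last target. There are 200 camera calls.

TASK

Take the long white sample tube out of the sloping draining cradle, turn it mouth down over the tall drying peg with the black collar (the peg may be clamped anywhere along the slot in its base), and press the tube gently down until the stiff collar is fully home. Let go so that the tube is left standing upside down there, and leave the other things on the bench where they are.

Things in the scene. Friction and masses are not known exactly. Their poses are not given: they have to be found in the camera images.
- tube_center (a point): Centre (half-way along, on the axis) of the long white plastic sample tube: loose, 140 mm long, 52 mm outer diameter, 44 mm bore (clear for 134 mm), closed flat base, 0.11 to 0.22 kg. Its z axis runs along the tube from the closed base (outside at -70 mm) to the open mouth (+70 mm); x and y have no mark. It lies in the cradle, mouth end lower, mouth roughly towards the robot.
- tube_mouth (a point): Centre of the same tube's open mouth (rim plane); same axes as tube_center.
- cradle: Fixed draining cradle: grey foot 150 x 80 x 6 mm, two steel bars (8 mm thick, 32 mm apart) under the tube's mouth half, sloping 20 degrees down to the mouth, and a small stop plate below the mouth. Origin at the centre of its underside, z up, +x towards the tube's base end. The tube's centre is 72 mm above the origin; its last 45 mm at the base end stick out free.
- station: Fixed air-drying station: white base 100 (x) x 130 (y) x 25 mm, origin at the centre of its underside, z up. The tall steel peg (39.5 mm diameter, tip 115 mm above the origin, top 20 mm tapering evenly to 16 mm) is clamped in a slot along the base's y axis, anywhere from y = -20 to +20 mm, at x = 0. Where is not measured: look or feel for it; it does not shift when touched gently.
- collar_home (a point): Fixed point over the middle of the slot, 37 mm above the station's underside: the height of the collar's top when fully home. The collar is a black disc round the peg's foot, 68 mm diameter, 12 mm thick. It starts raised, its top 10 to 18 mm above this point (not measured), slides down only when pushed with about 9 N, and stays where it is left.
- stand: Fixed plain drying stand, not to be used: same white base, short steel peg (tip 70 mm above the origin) in its middle, no collar. Origin at the centre of its underside.
- beaker: Bystander: glass beaker, 66 mm diameter, 85 mm high, standing; origin at the centre of its underside.
- short_tube: Bystander: shorter white tube standing mouth up, 52 mm diameter, 85 mm high; origin at the centre of its underside.
- bottle: Bystander: amber bottle, 60 mm diameter, 120 mm high; origin at the centre of its underside.
- tip_box: Bystander: blue pipette-tip box, 80 x 120 x 52 mm; origin at the centre of its underside.
- tube_rack: Bystander: orange micro-tube rack with caps, 60 x 110 x 34 mm; origin at the centre of its underside.
- tube: The same long tube, its origin at the centre of the outside of its closed base; same axes as tube_center.
Things that resemble listed ones, but are neither listed nor needed, are in the scene too. What is shaped like the station but orange or purple is not meant. What is shaped like the tube but yellow is not meant.

How it is judged:
By the outcome, as a careful person would: the job done as asked, in the order asked, and still so for the second after the job is handed in, with the robot touching nothing.
It also fails if it takes over 61 s, if anything falls off the work surface, if the arm or the gripper's body presses on something with over 40 N, if the wrist force passes 120 N, or if a joint passes its speed limit or range.

## Working session

There is one attempt and no reset: what is moved stays moved. The work goes in short steps, Python scripts to look and compute and a shell command to move; the robot and the scene stay as the last step left them, time stands still between calls to the robot, and variables do not carry over. Pictures are saved under pics/ and viewed, about 8 in all and at most 12, crops included, and the job is handed in when it is done.

```bash
mkdir -p pics; ls; cat > h.py <<'E'
import numpy as np, cv2, json
from plant import r
from scipy.spatial.transform import Rotation as Ro
def snap(n):
    s=r.get_state(); d=r.snapshot(n)
    if 'T_tool_cam' in d:
        T=np.eye(4);T[:3,:3]=Ro.from_quat(s['eef_rot']).as_matrix();T[:3,3]=s['tool_pos']
        W=np.linalg.inv(T@np.array(d['T_tool_cam']));d['R']=W[:3,:3];d['t']=W[:3,3]
    return d
def ray(d,px):
    p=cv2.undistortPoints(np.array([[px]],float),np.array(d['mtx']),np.array(d['dist']))[0,0]
    R=np.array(d['R']);return -R.T@np.array(d['t']).ravel(), R.T@np.array([p[0],p[1],1])
def onz(d,px,z):
    c,v=ray(d,px);return c+v*(z-c[2])/v[2]
def proj(d,X):
    return cv2.projectPoints(np.array(X,float).reshape(-1,1,3),cv2.Rodrigues(np.array(d['R']))[0],np.array(d['t'],float),np.array(d['mtx']),np.array(d['dist']))[0][:,0]
def tri(rs):
    A=0;b=0
    for c,v in rs:
        v=v/np.linalg.norm(v);P=np.eye(3)-np.outer(v,v);A=A+P;b=b+P@c
    return np.linalg.solve(A,b)
def save(d,f): cv2.imwrite('pics/'+f,cv2.cvtColor(d['image'],cv2.COLOR_RGB2BGR))
E
python3 - <<'E'
from h import *
import pickle
a=snap('scene');b=snap('top');save(a,'scene0.png');save(b,'top0.png')
pickle.dump((a,b),open('p0.pkl','wb'))
print(r.get_state())
for d in(a,b):
  R=np.array(d['R']);print(-R.T@np.array(d['t']).ravel(),d['mtx'])
E
```

```text
pics
{'clock': 0.1, 'q': array([ 1.29679786,  0.68986954, -0.19448183,  1.56625116,  0.15727752,
        0.90249198, -0.21510961]), 'qd': array([ 0.00037278, -0.00187563,  0.00141645, -0.00178353,  0.00204721,
        0.00057106,  0.00076881]), 'joint_torque': array([-2.72900732e-03, -5.28495562e+01, -1.27107225e+00, -1.53836578e+01,
       -5.24543447e-02,  2.08650388e-03,  5.08073038e-05]), 'tool_pos': array([ 0.18912633, -0.59511288,  0.24600536]), 'eef_rot': array([ 8.07150505e-01, -5.90345149e-01, -6.95612889e-04, -4.28974694e-04]), 'contact_force': array([ 0.46433067,  0.65895916, -0.25315275]), 'moment': array([-0.05286482, -0.01256227, -0.02451797]), 'opening': 1.0010975580250834}
[0.92917687 0.36803424 0.96067996] [[421.30037953   0.         276.65019705]
 [  0.         421.30037953 218.63192526]
 [  0.           0.           1.        ]]
[ 0.38726494 -0.01629353  1.08363017] [[462.20330377   0.         276.98035586]
 [  0.         462.20330377 211.63913558]
 [  0.           0.           1.        ]]
```

View pics/scene0.png

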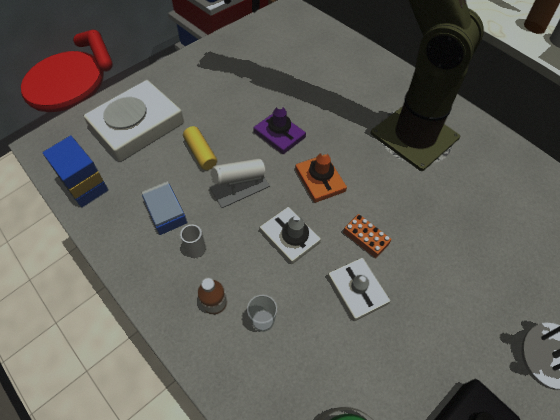

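View pics/top0.png

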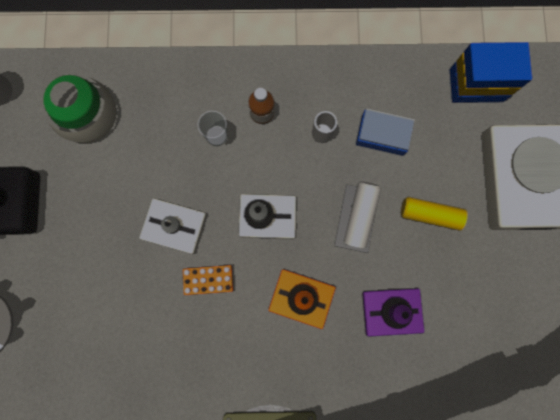

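Scene: the tube candidates are the white tube in the grey cradle (top 362,215 / scene 238,172), the yellow one (top 435,213) and the short standing one (325,124). I choose the white one in the cradle. The station candidates are white with black collar (top 267,215), orange (303,298), purple (394,312) and the short-peg stand (172,226). I choose the white one with the collar.

```bash
python3 - <<'E'
from h import *
import pickle
a,b=pickle.load(open('p0.pkl','rb'))
c1=cv2.resize(b['image'][165:265,225:395],None,fx=4.5,fy=4.5,interpolation=cv2.INTER_CUBIC)[:,:765]
c2=cv2.resize(a['image'][145:275,195:335],None,fx=4,fy=4,interpolation=cv2.INTER_CUBIC)
cv2.imwrite('pics/c1.png',c1[:,:,::-1]);cv2.imwrite('pics/c2.png',c2[:,:,::-1])
def whites(d,box,th):
    x0,y0,x1,y1=box;m=np.zeros(d['image'].shape[:2],np.uint8)
    im=d['image'].astype(int);w=(im.min(2)>th)&(im.max(2)-im.min(2)<30);m[y0:y1,x0:x1]=w[y0:y1,x0:x1]
    cs,_=cv2.findContours(m,cv2.RETR_EXTERNAL,cv2.CHAIN_APPROX_NONE);return max(cs,key=cv2.contourArea)
for n,d,bs in(('scene',a,[(255,200,325,265),(205,150,270,190)]),('top',b,[(230,185,305,245),(335,175,390,255)])):
    for bx in bs:
        for th in (140,):
            c=whites(d,bx,th);q=cv2.minAreaRect(c);print(n,th,cv2.contourArea(c),np.round(cv2.boxPoints(q),1).tolist())
c=cv2.boxPoints(cv2.minAreaRect(whites(b,(230,185,305,245),140)))
print(np.array([onz(b,p,.025) for p in c]).round(4))
E
```

```text
scene 140 773.5 [[259.0, 227.0], [284.0, 202.0], [320.0, 238.0], [295.0, 263.0]]
scene 140 462.5 [[214.60000610351562, 165.8000030517578], [262.20001220703125, 157.10000610351562], [264.3999938964844, 168.89999389648438], [216.6999969482422, 177.60000610351562]]
top 140 2066.5 [[239.5, 235.3000030517578], [240.6999969482422, 194.8000030517578], [294.29998779296875, 196.39999389648438], [293.20001220703125, 236.89999389648438]]
top 140 669.0 [[348.29998779296875, 244.0], [364.3999938964844, 184.1999969482422], [376.29998779296875, 187.39999389648438], [360.20001220703125, 247.1999969482422]]
[[ 0.4924  0.0619  0.025 ]
 [ 0.5869  0.0589  0.025 ]
 [ 0.5814 -0.066   0.025 ]
 [ 0.487  -0.0613  0.025 ]]
```

View pics/c1.png

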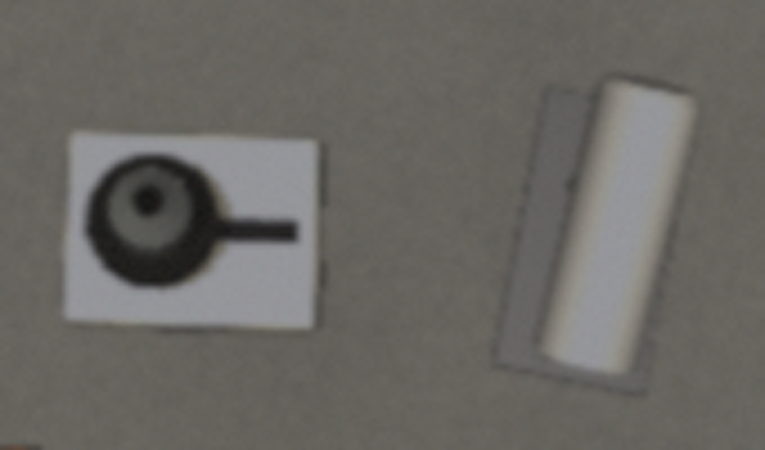

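View pics/c2.png

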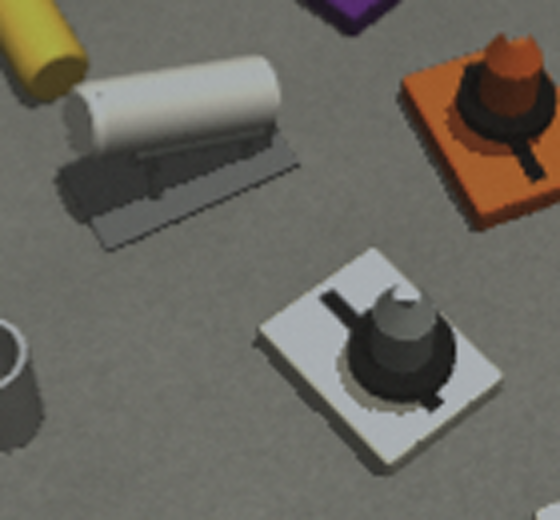

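```bash
python3 - <<'E'
from h import *
import pickle
a,b=pickle.load(open('p0.pkl','rb'))
T=lambda p:(np.array(p)/4.5+[225,165]); S=lambda p:(np.array(p)/4+[195,145])
tip=tri([ray(b,T((148,200))),ray(a,S((403,296)))]);print('tip',tip, onz(b,T((148,200)),.115), onz(a,S((403,296)),.115))
dz=.07*np.sin(np.radians(20))
B=onz(b,T((654,87)),.072+dz);M=onz(b,T((586,368)),.072-dz)
print('B',B,'M',M,np.linalg.norm(B-M),'C',(B+M)/2,'slope',np.degrees(np.arctan2(2*dz,np.linalg.norm((B-M)[:2]))),'yaw',np.degrees(np.arctan2((B-M)[1],(B-M)[0])))
# cradle foot corners z=.006
for p in((545,86),(500,365),(645,392)):print(onz(b,T(p),.006))
# axis by planes: top & scene silhouettes
def axplane(d,l1,l2):
    ns=[]
    for p,q in(l1,l2):
        u=ray(d,p)[1];v=ray(d,q)[1];n=np.cross(u,v);ns.append(n/np.linalg.norm(n))
    if ns[0]@ns[1]<0:ns[1]=-ns[1]
    n=ns[0]+ns[1];return ray(d,l1[0])[0],n/np.linalg.norm(n)
c1,n1=axplane(b,(T((605,90)),T((542,350))),(T((694,110)),T((632,365))))
c2,n2=axplane(a,(S((85,86)),S((262,58))),(S((100,152)),S((275,114))))
D=np.cross(n1,n2);D/=np.linalg.norm(D);C=(B+M)/2
X=np.linalg.solve(np.array([n1,n2,D]),[n1@c1,n2@c2,D@C]);print('axis',D,X)
print('proj',(proj(a,[B,M,tip])-[195,145])*4)
E
```

```text
tip [0.53859894 0.01663854 0.10938999] [0.53796578 0.01612679 0.115     ] [0.54095054 0.01928751 0.115     ]
B [ 0.59291672 -0.22908503  0.09594141] M [ 0.46058532 -0.19904063  0.04805859] 0.14389936815676185 C [ 0.52675102 -0.21406283  0.072     ] slope 19.43590346428796 yaw -12.791536331935042
[ 0.61298571 -0.19076052  0.006     ]
[ 0.46576834 -0.1619009   0.006     ]
[ 0.45070276 -0.23652632  0.006     ]
axis [-0.91996608  0.2100156  -0.33099222] [ 0.52891526 -0.21488978  0.06545997]
proj [[ 77.31286008 115.12920448]
 [263.45765199  80.70704747]
 [402.33641812 295.85938277]]
```

```bash
cat >> h.py <<'E'
def pose(yaw,tilt,sgn=-1):
    # tilt>0: tool z leans towards -u (u=heading yaw); x horizontal
    u=np.array([np.cos(yaw),np.sin(yaw),0]);z=-np.sin(tilt)*u-np.array([0,0,np.cos(tilt)])
    x=sgn*np.array([-u[1],u[0],0]);return np.c_[x,np.cross(z,x),z]
def delta(R,p):
    s=r.get_state();R0=Ro.from_quat(s['eef_rot']).as_matrix();p0=np.array(s['tool_pos'])
    print('rot',Ro.from_matrix(R0.T@R).as_rotvec().round(4).tolist(),'shift',(R0.T@(np.array(p)-p0)).round(4).tolist(),'t',s['clock'],'p0',p0.round(4),'q',s['q'].round(2),'F',s['contact_force'].round(1),'op',round(float(s['opening']),3))
def grasp(C,yaw,slope,g,tilt,back):
    u=np.array([np.cos(yaw),np.sin(yaw),0]);ax=np.cos(slope)*u+np.array([0,0,np.sin(slope)])
    R=pose(yaw,tilt);return R,C+ax*g+R[:,2]*(.011-back)
E
python3 - <<'E'
from h import *
d=np.radians
R,p=grasp(np.array([.529,-.214,.072]),d(-12),d(20),.042,d(45),.14);print(p)
delta(R,p+[0,0,.05])
R,p=grasp(np.array([.529,-.214,.072]),d(-12),d(20),.042,d(45),.14)
delta(pose(d(-12),d(20)),[.6,-.25,.33])
E
```

```text
[ 0.65682811 -0.2411707   0.17758162]
rot [-0.7669, -0.2015, 0.4908] shift [-0.1956, -0.553, 0.0187] t 0.1 p0 [ 0.1891 -0.5951  0.246 ] q [ 1.3   0.69 -0.19  1.57  0.16  0.9  -0.22] F [ 0.5  0.7 -0.3] op 1.001
rot [-0.3407, -0.0887, 0.5122] shift [-0.2045, -0.4961, -0.0837] t 0.1 p0 [ 0.1891 -0.5951  0.246 ] q [ 1.3   0.69 -0.19  1.57  0.16  0.9  -0.22] F [ 0.5  0.7 -0.3] op 1.001
```

```bash
python3 -m pendant '[[[0,0,0.1],[-0.02,-0.03,-0.04],1],[[-0.05,0,0.2],[-0.04,-0.07,-0.08],1],[[-0.15,-0.04,0.3],[-0.06,-0.12,-0.085],1],[[-0.25,-0.06,0.4],[-0.09,-0.17,-0.085],1],[[-0.34,-0.089,0.512],[-0.12,-0.22,-0.085],1],[[-0.34,-0.089,0.512],[-0.14,-0.27,-0.085],1],[[-0.34,-0.089,0.512],[-0.16,-0.32,-0.085],1],[[-0.34,-0.089,0.512],[-0.18,-0.37,-0.085],1],[[-0.34,-0.089,0.512],[-0.2,-0.42,-0.085],1],[[-0.34,-0.089,0.512],[-0.205,-0.47,-0.085],1]]'
python3 - <<'E'
from h import *
d=np.radians
delta(pose(d(-12),d(20)),[.6,-.25,.33])
R,p=grasp(np.array([.529,-.214,.072]),d(-12),d(20),.042,d(45),.14)
delta(R,p+[0,0,.05])
E
```

```text
clock: 1.1
tool_pos: [0.5367, -0.2796, 0.3317]
eef_rot: [-0.62, 0.765, 0.135, -0.109]
contact_force: [1.5, -1.7, 0.6]
opening: 0.999
rot [-0.0004, -0.0006, 0.001] shift [-0.042, -0.053, -0.0175] t 1.1 p0 [ 0.5367 -0.2796  0.3317] q [ 0.37  0.76  0.01  1.18  0.05  1.54 -1.41] F [ 1.5 -1.7  0.6] op 0.999
rot [-0.4367, -0.0008, 0.0008] shift [-0.0624, -0.1385, 0.0604] t 1.1 p0 [ 0.5367 -0.2796  0.3317] q [ 0.37  0.76  0.01  1.18  0.05  1.54 -1.41] F [ 1.5 -1.7  0.6] op 0.999
```

```bash
python3 -m pendant '[[[-0.1,0,0],[-0.03,-0.04,0.015],1],[[-0.2,0,0],[-0.05,-0.08,0.03],1],[[-0.32,0,0],[-0.06,-0.12,0.05],1],[[-0.437,0,0],[-0.0624,-0.1385,0.06],1],[[-0.437,0,0],[-0.0624,-0.1385,0.06],1],[[-0.437,0,0],[-0.0624,-0.1385,0.06],1]]'
python3 - <<'E'
from h import *
import pickle
d=np.radians
R,p=grasp(np.array([.529,-.214,.072]),d(-12),d(20),.042,d(45),.14)
delta(R,p)
w=snap('wrist');save(w,'w1.png');pickle.dump(w,open('w1.pkl','wb'))
C=np.array([.529,-.214,.072]);u=np.array([np.cos(d(-12))*.94,np.sin(d(-12))*.94,.342])
print(proj(w,[C,C+.07*u,C-.07*u]).round(0))
E
```

```text
clock: 1.7
tool_pos: [0.678, -0.2709, 0.1696]
eef_rot: [-0.58, 0.767, 0.213, -0.174]
contact_force: [-1.2, -3.0, 0.5]
opening: 0.996
rot [-0.2274, 0.022, -0.0607] shift [-0.0228, 0.0285, 0.0079] t 1.7 p0 [ 0.678  -0.2709  0.1696] q [ 0.23  1.42  0.86  0.29 -0.72  2.08 -1.37] F [-1.2 -3.   0.5] op 0.996
[[256. 274.]
 [247. 257.]
 [262. 285.]]
```

View pics/w1.png

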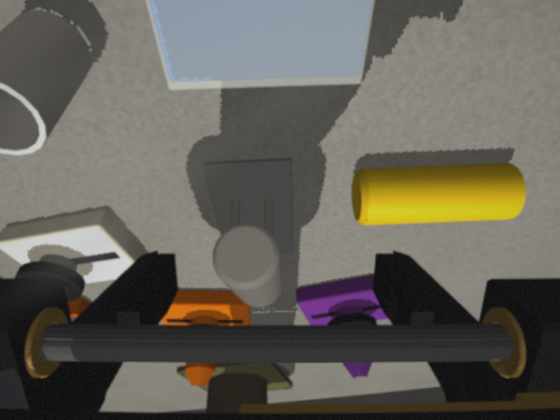

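The base of the tube shows at (246,258), against a predicted (247,257), so the tube estimate holds. Joint 6 sits at its limit with the 45° lean. I'll use a 35° lean instead, so that a half turn about the tool z puts the tube exactly mouth down.

```bash
python3 - <<'E'
from h import *
import pickle
d=np.radians
w=pickle.load(open('w1.pkl','rb'))
A=onz(w,(206,163),.006);B=onz(w,(292,158),.006);print(A,B,np.linalg.norm(A-B),np.degrees(np.arctan2((B-A)[0],-(B-A)[1])))
print('foot centre',(A+B)/2-.075*np.array([np.cos(d(-12)),np.sin(d(-12)),0]))
print('base ctr',onz(w,(246,258),.096))
R,p=grasp(np.array([.529,-.214,.072]),d(-12),d(20),.042,d(35),.10)
delta(R,p)
E
```

```text
[ 0.61623967 -0.19476739  0.006     ] [ 0.60010347 -0.26910539  0.006     ] 0.07606915264709976 -12.246935437446517
foot centre [ 0.5348105  -0.21634301  0.006     ]
base ctr [ 0.59172028 -0.22664577  0.096     ]
rot [-0.0461, 0.0151, -0.0647] shift [-0.0216, 0.0571, 0.0367] t 1.75 p0 [ 0.6771 -0.2718  0.1603] q [ 0.23  1.43  0.87  0.29 -0.73  2.07 -1.37] F [ 2.4 -0.4 -7.1] op 1.001
```

```bash
python3 -m pendant '[[[-0.02,0,-0.03],[-0.01,0.03,0.01],1],[[-0.046,0.015,-0.065],[-0.0216,0.05,0.02],1],[[-0.046,0.015,-0.065],[-0.0216,0.0571,0.025],1],[[-0.046,0.015,-0.065],[-0.0216,0.0571,0.025],1],[[-0.046,0.015,-0.065],[-0.0216,0.0571,0.025],1],[[-0.046,0.015,-0.065],[-0.0216,0.0571,0.025],1]]'
python3 - <<'E'
from h import *
d=np.radians
R,p=grasp(np.array([.530,-.2145,.072]),d(-12),d(20),.042,d(35),.10)
delta(R,p)
E
```

```text
clock: 2.35
tool_pos: [0.6244, -0.2338, 0.1807]
eef_rot: [-0.602, 0.741, 0.232, -0.185]
contact_force: [0.4, -0.4, 0.1]
opening: 0.999
rot [-0.0082, 0.0032, 0.0034] shift [0.0008, -0.0073, 0.0209] t 2.35 p0 [ 0.6244 -0.2338  0.1807] q [ 0.06  1.29  0.89  0.77 -0.62  1.89 -1.12] F [ 0.4 -0.4  0.1] op 0.999
```

```bash
python3 -m pendant '[[[-0.008,0.003,0.003],[0.001,-0.007,0.03],1],[[-0.008,0.003,0.003],[0.001,-0.007,0.06],1],[[-0.008,0.003,0.003],[0.001,-0.007,0.085],1],[[-0.008,0.003,0.003],[0.001,-0.007,0.105],1],[[-0.008,0.003,0.003],[0.001,-0.007,0.105],1],[[-0.008,0.003,0.003],[0.001,-0.007,0.105],1]]'
python3 - <<'E'
from h import *
d=np.radians
R,p=grasp(np.array([.530,-.2145,.072]),d(-12),d(20),.042,d(35),0)
delta(R,p)
w=snap('wrist');save(w,'w2.png')
C=np.array([.530,-.2145,.072]);u=np.array([np.cos(d(-12))*.94,np.sin(d(-12))*.94,.342])
print(proj(w,[C,C+.07*u,C-.07*u]).round(0))
E
```

```text
clock: 2.95
tool_pos: [0.5719, -0.2233, 0.0904]
eef_rot: [-0.6, 0.741, 0.234, -0.189]
contact_force: [0.2, 0.6, 0.9]
opening: 1.003
rot [-0.0001, -0.0002, 0.0001] shift [0.0001, 0.0004, 0.0162] t 2.95 p0 [ 0.5719 -0.2233  0.0904] q [-0.01  1.33  0.87  1.08 -0.63  1.63 -1.01] F [0.2 0.6 0.9] op 1.003
[[274. 286.]
 [273. 267.]
 [274. 295.]]
```

View pics/w2.png

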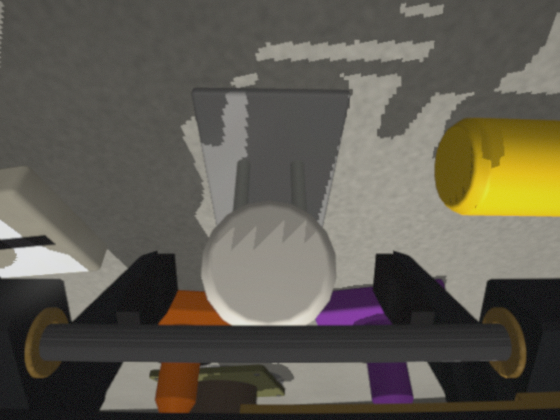

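The base circle centre is at (269,265), predicted (273,267), and sits between the fingers (175 and 375). I'll go in and grip.

```bash
python3 -m pendant '[[[0,0,0],[0.001,0,0.008],1],[[0,0,0],[0.001,0,0.015],1],[[0,0,0],[0.001,0,0.015],1],[[0,0,0],[0.001,0,0.015],0.5],[[0,0,0],[0.001,0,0.015],0.4],[[0,0,0],[0.001,0,0.015],0.3],[[0,0,0],[0.001,0,0.015],0.3],[[0,0,0],[0.001,0,0.015],0.3],[[0,0,0],[0.001,0,0.015],0.3],[[0,0,0],[0.001,0,0.015],0.3]]' 40; python3 -m pendant '[[[0,0,0],[0,0,0],0],[[0,0,0],[0,0,0],0],[[0,0,0],[0,0,0],0],[[0,0,0],[0,0,0],0]]'
```

```text
clock: 4.0
tool_pos: [0.5635, -0.2191, 0.0783]
eef_rot: [-0.601, 0.741, 0.235, -0.187]
contact_force: [1.2, 5.3, 2.7]
opening: 0.586
clock: 4.4
tool_pos: [0.5635, -0.2191, 0.0783]
eef_rot: [-0.601, 0.741, 0.235, -0.188]
contact_force: [1.5, 6.5, 3.2]
opening: 0.588
```

```bash
python3 -m pendant '[[[0,0,0],[0,0.006,-0.008],0],[[0,0,0],[0,0.017,-0.025],0],[[0,0,0],[0,0.035,-0.049],0],[[0,0,0],[0,0.052,-0.074],0],[[0,0,0],[0,0.069,-0.098],0],[[0,0,0],[0,0.086,-0.123],0],[[0,0,0],[0,0.103,-0.147],0],[[0,0,0],[0,0.12,-0.172],0],[[0,0,0],[0,0.12,-0.172],0],[[0,0,0],[0,0.12,-0.172],0]]'
python3 - <<'E'
from h import *
delta(pose(np.radians(-12),np.radians(35)),[.5,-.1,.3])
E
```

```text
clock: 5.4
tool_pos: [0.5631, -0.2226, 0.2887]
eef_rot: [-0.6, 0.742, 0.233, -0.189]
contact_force: [0.0, -0.3, -1.6]
opening: 0.587
rot [-0.002, -0.0002, -0.001] shift [-0.1067, 0.078, 0.0406] t 5.4 p0 [ 0.5631 -0.2226  0.2887] q [-0.01  1.11  0.94  1.   -0.51  1.89 -1.01] F [ 0.  -0.3 -1.6] op 0.587
```

```bash
python3 -m pendant '[[[0,0,-0.14],[-0.01,0.005,0],0],[[0,0,-0.28],[-0.02,0.01,0],0],[[0,0,-0.42],[-0.03,0.015,0],0],[[0,0,-0.56],[-0.045,0.02,0],0],[[0,0,-0.7],[-0.06,0.025,0],0],[[0,0,-0.84],[-0.07,0.03,0],0],[[0,0,-0.98],[-0.08,0.035,0],0],[[0,0,-1.12],[-0.09,0.04,0],0],[[0,0,-1.26],[-0.1,0.045,0],0],[[0,0,-1.4],[-0.11,0.047,0],0]]'
python3 - <<'E'
from h import *
d=np.radians
R=pose(d(0),d(35),1)
delta(R,np.array([.538,.016,.30])+.011*R[:,2])
s=r.get_state();print(Ro.from_quat(s['eef_rot']).as_matrix().round(2))
E
```

```text
clock: 6.4
tool_pos: [0.5475, -0.1057, 0.3136]
eef_rot: [0.937, -0.178, -0.302, -0.007]
contact_force: [0.1, 0.3, -1.6]
opening: 0.586
rot [-0.1095, -0.0881, -1.9052] shift [-0.0391, -0.1108, 0.042] t 6.4 p0 [ 0.5475 -0.1057  0.3136] q [-0.08  0.91  0.52  1.16 -0.3   1.78  0.05] F [ 0.1  0.3 -1.6] op 0.586
[[ 0.75 -0.34 -0.56]
 [-0.33 -0.94  0.12]
 [-0.57  0.09 -0.82]]
```

```bash
python3 -m pendant '[[[-0.008,-0.006,-0.14],[-0.004,-0.01,0],0],[[-0.016,-0.013,-0.28],[-0.008,-0.02,0.003],0],[[-0.024,-0.02,-0.42],[-0.012,-0.03,0.006],0],[[-0.032,-0.026,-0.56],[-0.016,-0.04,0.009],0],[[-0.04,-0.032,-0.7],[-0.02,-0.05,0.012],0],[[-0.048,-0.039,-0.84],[-0.022,-0.06,0.015],0],[[-0.056,-0.045,-0.98],[-0.024,-0.07,0.018],0],[[-0.064,-0.052,-1.12],[-0.026,-0.08,0.022],0],[[-0.072,-0.058,-1.26],[-0.028,-0.085,0.026],0],[[-0.08,-0.065,-1.4],[-0.03,-0.09,0.03],0]]'
python3 - <<'E'
from h import *
d=np.radians
R=pose(d(0),d(35),1)
delta(R,np.array([.538,.016,.30])+.011*R[:,2])
E
```

```text
clock: 7.4
tool_pos: [0.5387, -0.0083, 0.2967]
eef_rot: [0.82, 0.479, -0.262, -0.17]
contact_force: [0.2, -0.4, -0.8]
opening: 0.587
rot [-0.0299, -0.0221, -0.5048] shift [0.0199, -0.0136, 0.0095] t 7.4 p0 [ 0.5387 -0.0083  0.2967] q [-0.07  0.85  0.07  1.22 -0.09  1.7   1.07] F [ 0.2 -0.4 -0.8] op 0.587
```

```bash
python3 -m pendant '[[[-0.008,-0.006,-0.14],[0.005,-0.004,0.002],0],[[-0.016,-0.013,-0.28],[0.01,-0.008,0.005],0],[[-0.024,-0.02,-0.42],[0.015,-0.012,0.007],0],[[-0.03,-0.022,-0.505],[0.02,-0.0136,0.0095],0],[[-0.03,-0.022,-0.505],[0.02,-0.0136,0.0095],0],[[-0.03,-0.022,-0.505],[0.02,-0.0136,0.0095],0],[[-0.03,-0.022,-0.505],[0.02,-0.0136,0.0095],0]]'
python3 - <<'E'
from h import *
import pickle
d=np.radians
R=pose(d(0),d(35),1)
delta(R,np.array([.538,.016,.30])+.011*R[:,2])
a=snap('scene');b=snap('top');w=snap('wrist');pickle.dump((a,b,w),open('p1.pkl','wb'))
c1=cv2.resize(a['image'][110:270,230:370],None,fx=3,fy=3,interpolation=cv2.INTER_CUBIC)
c2=cv2.resize(w['image'],None,fx=.75,fy=.75)
o=np.zeros((480,840,3),np.uint8);o[:480,:420]=c1;o[:315,420:]=c2
c3=cv2.resize(b['image'][165:265,210:330],None,fx=1.6,fy=1.6);o[318:318+160,420:420+192]=c3
cv2.imwrite('pics/m1.png',o[:,:800,::-1])
E
```

```text
clock: 8.1
tool_pos: [0.5325, 0.0151, 0.292]
eef_rot: [0.678, 0.672, -0.213, -0.211]
contact_force: [-0.3, -0.1, -1.8]
opening: 0.59
rot [0.0019, -0.0007, -0.0085] shift [0.0009, -0.0001, 0.0013] t 8.1 p0 [0.5325 0.0151 0.292 ] q [-0.04  0.83 -0.09  1.27 -0.01  1.65  1.44] F [-0.3 -0.1 -1.8] op 0.59
```

View pics/m1.png

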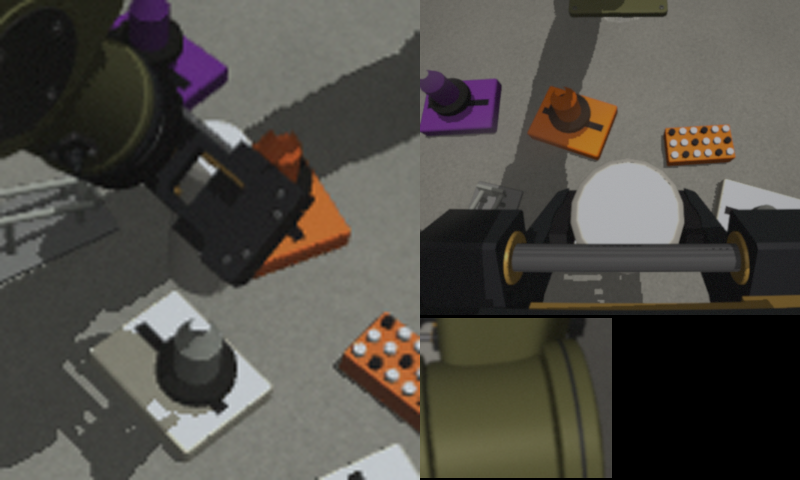

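The tube hangs mouth down, with its mouth bottom at crop (205,293), beside the peg at (190,340). I'll compare it against the predicted rim points.

```bash
python3 - <<'E'
from h import *
import pickle
a,b,w=pickle.load(open('p1.pkl','rb'))
s=r.get_state();R=Ro.from_quat(s['eef_rot']).as_matrix();p=s['tool_pos'];G=p-.011*R[:,2]
al=np.radians(35);m=R@np.array([0,-np.sin(al),np.cos(al)]);print('m',m.round(3),'G',G.round(4))
M=G+.112*m;B=G-.028*m
th=np.linspace(0,2*np.pi,73)
def ring(c,rr):return c+rr*(np.outer(np.cos(th),[1,0,0])+np.outer(np.sin(th),[0,1,0]))
f=lambda X:(proj(a,X)-[230,110])*3
q=f(ring(M,.026));print('rim bbox crop',q.min(0),q.max(0),'ctr',f([M]))
q=proj(w,ring(B,.026))*.75+[420,0];print('base bbox',q.min(0),q.max(0))
q=f(ring(np.array([.538,.016,.115]),.008));print('tip bbox',q.min(0),q.max(0))
im=a['image'][110:270,230:370].astype(int)
for row in (70,75,80,85,90,95,98,100):print(row*3,im[row,48:84:2].mean(1).astype(int).tolist() if 0 else im[row,48:86:2].sum(1)//3)
E
```

```text
m [-0.939  0.005 -0.345] G [0.539  0.0154 0.3014]
rim bbox crop [274.23421834 104.48699406] [346.18063164 159.80177398] ctr [[310.23321386 131.69864961]]
base bbox [572.52883251 220.17411309] [684.2431515  340.25007494]
tip bbox [186.90814792 313.62451627] [207.21258726 330.88696614]
210 [59 61 58 58 54 30 32 30 31 30 32 32 32 31 32 33 32 31 31]
225 [59 59 59 58 57 25 22 20 24 32 31 31 31 33 32 32 33 31 33]
240 [60 60 60 59 55 53 59 38 21 23 31 31 33 33 32 31 35 32 33]
255 [59 59 59 59 53 56 58 61 64 48 33 33 33 37 51 36 31 51 29]
270 [58 57 59 59 56 58 60 62 62 65 61 49 34 34 33 33 28 26 27]
285 [ 59  59  61 111 116 111  62  61  61  65  63  63  62  75 108  43  80 112
 121]
294 [ 58 120 111 113 181 192 146 115 111  88  81  86 112 117 120 116 115 121
 116]
300 [116 113 132 194 195 195 194 147 115 113 115 116 116 118 115 115 117 123
 120]
```

```bash
cat >> h.py <<'E'
th=np.linspace(0,2*np.pi,73)
def ring(c,rr):return c+rr*(np.outer(np.cos(th),[1,0,0])+np.outer(np.sin(th),[0,1,0]))
def tube(al=np.radians(35),g=.042):
    s=r.get_state();R=Ro.from_quat(s['eef_rot']).as_matrix();G=s['tool_pos']-.011*R[:,2]
    m=R@np.array([0,np.sin(al),np.cos(al)]);return m,G,G+(.07+g)*m,G-(.07-g)*m
E
python3 - <<'E'
from h import *
import pickle
a,b,w=pickle.load(open('p1.pkl','rb'))
m,G,M,B=tube();print(m.round(3),M.round(4))
f=lambda X:(proj(a,X)-[230,110])*3
q=f(ring(M,.026));print('rim bbox crop',q.min(0),q.max(0),'ctr',f([M]))
q=proj(w,ring(B,.026))*.75+[420,0];print('base bbox',q.min(0),q.max(0))
# wrist base ellipse measured
im=w['image'].astype(int);k=((im.min(2)>150)).astype(np.uint8);k[:200]=0;k[330:]=0;k[:,:185]=0;k[:,370:]=0
n,l,st,ce=cv2.connectedComponentsWithStats(k);i=1+st[1:,4].argmax();print('meas',st[i]*.75+[420,0,0,0,0])
im2=cv2.resize(a['image'][165:225,270:330],None,fx=10,fy=10,interpolation=cv2.INTER_CUBIC).copy()
q=((proj(a,ring(M,.026))-[270,165])*10).astype(int);cv2.polylines(im2,[q.reshape(-1,1,2)],True,(255,0,0),1)
cv2.imwrite('pics/m2.png',im2[:,:,::-1])
E
```

```text
[ 0.003 -0.003 -1.   ] [0.5393 0.015  0.1894]
rim bbox crop [164.18431377 240.59001   ] [234.64342318 298.9363393 ] ctr [[199.41277343 269.32724353]]
base bbox [567.74818497 157.97290245] [689.22633741 281.7869406 ]
meas [ 577.5   162.    101.25   81.   9174.75]
```

View pics/m2.png

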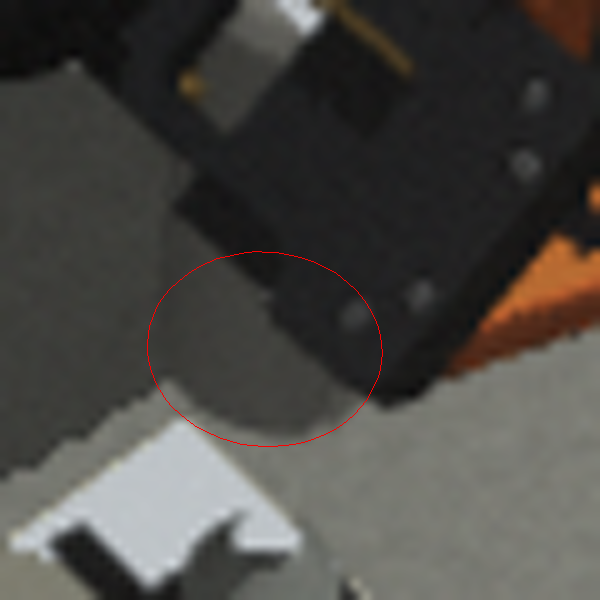

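```bash
python3 - <<'E'
from h import *
import pickle
a,b,w=pickle.load(open('p1.pkl','rb'))
m,G,M,B=tube()
p0=proj(a,[M])[0]
print(p0,[ (proj(a,[M+d])[0]-p0).round(2).tolist() for d in np.eye(3)*.005],'tip under M:',proj(a,[[M[0],M[1],.115]]))
R=pose(0,np.radians(35),1);print((R.T@[0,0,-.1]).round(4))
E
```

```text
[296.47092448 199.77574784] [[-1.63, 1.26], [1.57, 1.39], [0.11, -1.28]] tip under M: [[295.00078217 217.4635808 ]]
[0.     0.0574 0.0819]
```

```bash
python3 -m pendant '[[[0,0,0],[0.001,0.006,0.008],0],[[0,0,0],[0.001,0.012,0.017],0],[[0,0,0],[0.0015,0.02,0.028],0],[[0,0,0],[0.0015,0.027,0.039],0],[[0,0,0],[0.0015,0.033,0.047],0],[[0,0,0],[0.0015,0.037,0.053],0],[[0,0,0],[0.0015,0.037,0.053],0]]'
python3 - <<'E'
from h import *
R=pose(0,np.radians(35),1)
m,G,M,B=tube();print(m.round(4),M.round(4))
delta(R,r.get_state()['tool_pos'])
a=snap('scene')
cv2.imwrite('pics/m3.png',cv2.resize(a['image'][170:250,255:335],None,fx=7,fy=7,interpolation=cv2.INTER_CUBIC)[:,:,::-1])
E
```

```text
clock: 8.95
tool_pos: [0.5322, 0.0171, 0.2267]
eef_rot: [0.677, 0.672, -0.213, -0.212]
contact_force: [0.1, 0.0, -1.4]
opening: 0.582
[ 7.0e-04 -2.6e-03 -1.0e+00] [0.5386 0.0168 0.1237]
rot [0.0007, -0.001, -0.0059] shift [0.0, 0.0, 0.0] t 8.95 p0 [0.5322 0.0171 0.2267] q [-0.04  0.9  -0.09  1.33  0.    1.52  1.44] F [ 0.1  0.  -1.4] op 0.582
```

View pics/m3.png

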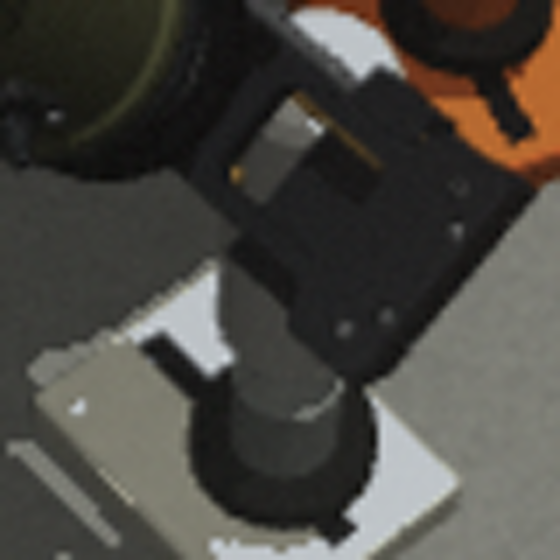

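The tube (left edge crop 218, centre about 287) sits in line over the peg (232 to 338, centre 285). I'll lower it while watching the force.

```bash
for i in 1; do python3 -m pendant '[[[0,0,0],[0,0.003,0.004],0],[[0,0,0],[0,0.006,0.008],0],[[0,0,0],[0,0.009,0.012],0],[[0,0,0],[0,0.0115,0.0164],0],[[0,0,0],[0,0.0115,0.0164],0]]';done; python3 -m pendant '[[[0,0,0],[0,0.003,0.004],0],[[0,0,0],[0,0.006,0.008],0],[[0,0,0],[0,0.006,0.008],0]]'
```

```text
clock: 9.5
tool_pos: [0.5324, 0.017, 0.2071]
eef_rot: [0.677, 0.672, -0.212, -0.212]
contact_force: [-0.5, 0.1, -1.7]
opening: 0.586
clock: 9.8
tool_pos: [0.5332, 0.0178, 0.1972]
eef_rot: [0.677, 0.673, -0.212, -0.212]
contact_force: [0.9, 1.2, -1.7]
opening: 0.583
```

```bash
python3 -m pendant '[[[0,0,0],[0.001,0.0038,0.0035],0],[[0,0,0],[0.001,0.0068,0.0075],0],[[0,0,0],[0.001,0.0068,0.0075],0]]';python3 -m pendant '[[[0,0,0],[0,0.003,0.004],0],[[0,0,0],[0,0.006,0.008],0],[[0,0,0],[0,0.006,0.008],0]]'
```

```text
clock: 10.1
tool_pos: [0.5343, 0.0183, 0.1869]
eef_rot: [0.677, 0.673, -0.212, -0.212]
contact_force: [1.4, 1.5, -2.6]
opening: 0.585
clock: 10.4
tool_pos: [0.5346, 0.0183, 0.1769]
eef_rot: [0.677, 0.673, -0.212, -0.212]
contact_force: [1.4, 2.2, -2.6]
opening: 0.587
```

```bash
python3 -m pendant '[[[0,0,0],[0.001,0.0038,0.0035],0],[[0,0,0],[0.001,0.0068,0.0075],0],[[0,0,0],[0.001,0.0068,0.0075],0]]';python3 -m pendant '[[[0,0,0],[0,0.002,0.003],0],[[0,0,0],[0,0.0035,0.0049],0],[[0,0,0],[0,0.0035,0.0049],0]]'
```

```text
clock: 10.7
tool_pos: [0.5357, 0.0187, 0.1669]
eef_rot: [0.677, 0.672, -0.213, -0.212]
contact_force: [-0.3, 0.3, -1.8]
opening: 0.589
clock: 11.0
tool_pos: [0.5361, 0.0188, 0.1613]
eef_rot: [0.677, 0.672, -0.212, -0.211]
contact_force: [-0.6, 0.7, -2.4]
opening: 0.583
```

```bash
for k in 1; do python3 -m pendant '[[[0,0,0],[0,0.0017,0.0025],0],[[0,0,0],[0,0.0017,0.0025],0]]'; python3 -m pendant '[[[0,0,0],[0,0.0017,0.0025],0],[[0,0,0],[0,0.0017,0.0025],0]]'; python3 -m pendant '[[[0,0,0],[0,0.0017,0.0025],0],[[0,0,0],[0,0.0017,0.0025],0]]'; python3 -m pendant '[[[0,0,0],[0,0.0017,0.0025],0],[[0,0,0],[0,0.0017,0.0025],0]]';done | grep -v eef
```

```text
clock: 11.2
tool_pos: [0.5361, 0.0189, 0.1584]
contact_force: [-0.2, -0.6, -2.8]
opening: 0.584
clock: 11.4
tool_pos: [0.5362, 0.0188, 0.1563]
contact_force: [0.7, 0.1, 3.3]
opening: 0.584
clock: 11.6
tool_pos: [0.5362, 0.0188, 0.1535]
contact_force: [0.2, 0.1, 4.9]
opening: 0.585
clock: 11.8
tool_pos: [0.5361, 0.0188, 0.1506]
contact_force: [-0.1, 0.1, 5.6]
opening: 0.584
```

```bash
for k in 1; do python3 -m pendant '[[[0,0,0],[0,0.0017,0.0025],0],[[0,0,0],[0,0.0017,0.0025],0]]'; python3 -m pendant '[[[0,0,0],[0,0.0011,0.0016],0],[[0,0,0],[0,0.0011,0.0016],0]]'; python3 -m pendant '[[[0,0,0],[0,0.0011,0.0016],0],[[0,0,0],[0,0.0011,0.0016],0]]'; python3 -m pendant '[[[0,0,0],[0,0.0011,0.0016],0],[[0,0,0],[0,0.0011,0.0016],0]]';done | grep -v eef
```

```text
clock: 12.0
tool_pos: [0.5361, 0.0188, 0.1476]
contact_force: [0.5, -0.5, 5.1]
opening: 0.587
clock: 12.2
tool_pos: [0.5362, 0.0188, 0.1457]
contact_force: [0.8, -1.3, 6.3]
opening: 0.584
clock: 12.4
tool_pos: [0.5361, 0.0188, 0.1438]
contact_force: [-0.1, -0.1, 5.3]
opening: 0.588
clock: 12.6
tool_pos: [0.5362, 0.0188, 0.1418]
contact_force: [0.3, 0.0, 5.7]
opening: 0.586
```

```bash
for k in 1; do python3 -m pendant '[[[0,0,0],[0,0.0009,0.0012],0],[[0,0,0],[0,0.0009,0.0012],0]]'; python3 -m pendant '[[[0,0,0],[0,0.0009,0.0012],0],[[0,0,0],[0,0.0009,0.0012],0]]'; python3 -m pendant '[[[0,0,0],[0,0.0009,0.0012],0],[[0,0,0],[0,0.0009,0.0012],0]]';done | grep -v eef
```

```text
clock: 12.8
tool_pos: [0.5362, 0.0188, 0.1404]
contact_force: [-0.6, -0.2, 6.8]
opening: 0.585
clock: 13.0
tool_pos: [0.5362, 0.0188, 0.1394]
contact_force: [-0.8, 0.5, 9.4]
opening: 0.586
clock: 13.2
tool_pos: [0.5363, 0.0187, 0.1392]
contact_force: [0.5, -0.8, 16.4]
opening: 0.586
```

```bash
python3 -m pendant '[[[0,0,0],[0,0.0006,0.0008],0],[[0,0,0],[0,0.0006,0.0008],0],[[0,0,0],[0,0.0006,0.0008],0]]'|grep -v eef; python3 -c "
from h import *
print(tube())"; python3 -m pendant '[[[0,0,0],[0,-0.0011,-0.0016],0],[[0,0,0],[0,-0.0011,-0.0016],0]]'
```

```text
clock: 13.5
tool_pos: [0.5363, 0.0187, 0.1391]
contact_force: [0.7, -0.6, 20.9]
opening: 0.588
(array([ 0.00215785, -0.00232313, -0.99999497]), array([0.5426087 , 0.01869761, 0.14815724]), array([0.54285038, 0.01843742, 0.0361578 ]), array([0.54254828, 0.01876266, 0.1761571 ]))
clock: 13.7
tool_pos: [0.5363, 0.0187, 0.1393]
eef_rot: [0.677, 0.673, -0.212, -0.211]
contact_force: [-0.2, -0.2, 10.9]
opening: 0.585
```

It stopped hard with the mouth at about z = 0.036, against 0.037 for home. Releasing now, then backing out along the tool axis.

```bash
python3 -m pendant '[[[0,0,0],[0,-0.0009,-0.0012],0],[[0,0,0],[0,-0.0009,-0.0012],0],[[0,0,0],[0,-0.0009,-0.0012],0.65],[[0,0,0],[0,-0.0009,-0.0012],0.75],[[0,0,0],[0,-0.0009,-0.0012],0.9],[[0,0,0],[0,-0.0009,-0.0012],1],[[0,0,0],[0,-0.0009,-0.0012],1],[[0,0,0],[0,-0.0009,-0.0012],1],[[0,0,0],[0,-0.0009,-0.0012],1],[[0,0,0],[0,-0.0009,-0.0012],1]]'; python3 -m pendant '[[[0,0,0],[0,0,-0.01],1],[[0,0,0],[0,0,-0.025],1],[[0,0,0],[0,0,-0.045],1],[[0,0,0],[0,0,-0.07],1],[[0,0,0],[0,0,-0.1],1],[[0,0,0],[0,0,-0.13],1],[[0,0,0],[0,0,-0.15],1],[[0,0,0],[0,0,-0.15],1]]'
```

```text
clock: 14.7
tool_pos: [0.5362, 0.0189, 0.1387]
eef_rot: [0.677, 0.673, -0.212, -0.211]
contact_force: [0.0, 0.1, -0.3]
opening: 1.002
clock: 15.5
tool_pos: [0.6241, 0.0188, 0.264]
eef_rot: [0.678, 0.673, -0.21, -0.209]
contact_force: [0.5, -0.2, 0.1]
opening: 1.001
```

```bash
python3 - <<'E'
from h import *
a=snap('scene');w=snap('wrist')
o=np.zeros((420,800,3),np.uint8);c=cv2.resize(a['image'][150:270,230:344],None,fx=3.5,fy=3.5,interpolation=cv2.INTER_CUBIC);o[:,:399]=c
o[:300,400:]=cv2.resize(w['image'],(400,300));cv2.imwrite('pics/m4.png',o[:,:,::-1])
T=[.5425,.0187]
for z,rr in((.177,.026),(.037,.026),(.037,.034)):
    q=(proj(a,ring(np.array(T+[z]),rr))-[230,150])*3.5;print(z,q.min(0).round(),q.max(0).round())
E
```

```text
0.177 [191. 158.] [273. 226.]
0.037 [187. 268.] [259. 331.]
0.037 [176. 258.] [270. 341.]
```

View pics/m4.png

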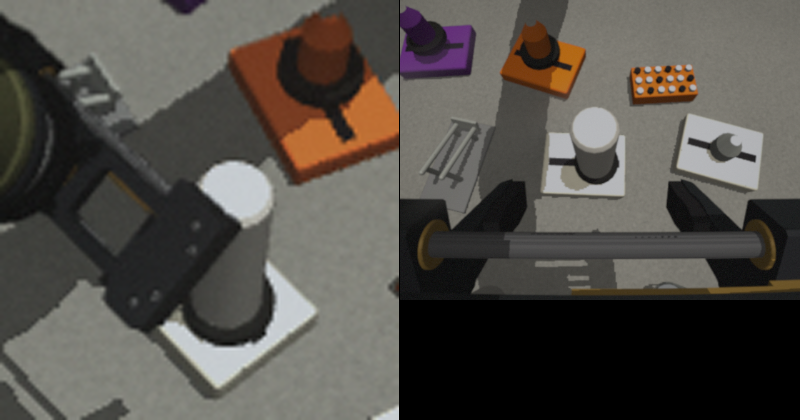

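The tube stands upright on the white station (top at crop 235,192, collar bottom about y = 345, predicted 341), and the gripper is clear. I'll check the bystanders numerically, then hand in.

```bash
python3 - <<'E'
from h import *
import pickle
a0,b0=pickle.load(open('p0.pkl','rb'));a=snap('scene');b=snap('top')
for n,x,y,bx in(('tip_box',a0,a,(135,175,195,240)),('short',a0,a,(170,215,215,265)),('bottle',a0,a,(190,265,235,320)),('beaker',a0,a,(240,285,285,335)),('rack',a0,a,(335,205,400,265)),('stand',a0,a,(320,250,395,325)),('tip_box top',b0,b,(350,100,420,160)),('yellow top',b0,b,(400,190,470,235))):
    u=[cv2.cvtColor(i['image'][bx[1]:bx[3],bx[0]:bx[2]],cv2.COLOR_RGB2GRAY).astype(np.float32) for i in(x,y)]
    (s,c)=cv2.phaseCorrelate(*u);print(n,np.round(s,2),round(c,2),round(float(np.abs(u[0]-u[1]).mean()),1))
s=r.get_state();print(s['clock'],s['contact_force'].round(1))
E
```

```text
tip_box [ 0.14 -0.02] 0.47 45.7
short [0.37 0.03] 0.54 21.9
bottle [ 0.48 -0.11] 0.78 24.8
beaker [0.57 0.13] 0.7 21.7
rack [-0.07  0.  ] 1.02 21.0
stand [0.5  0.55] 0.99 23.4
tip_box top [-0.08  0.12] 0.96 20.8
yellow top [-0.11  0.57] 1.0 22.1
15.7 [ 0.2  0.5 -0.8]
```

```bash
python3 -c "
from plant import r
print(r.finish_job())"
```

```text
the job is handed in; nothing more can be done
None
```

The white tube now stands upside down on the tall peg of the white station. The collar is pressed home, the gripper is clear, and the job is handed in at about 15.7 s.

- **How it went:** I gripped the free base end with the tool leaning 35°, lifted it and gave the tool a half turn to bring the mouth down. I then lowered the tube over the peg, correcting from the side forces.
- **Pressing:** The collar was first met at tool height 0.157 m and slid at about 8 N. It stopped hard at 0.139 m, about 17.8 mm lower and within the given 10–18 mm. I pressed to about 21 N there. The tube mouth then worked out at z ≈ 0.036 m against 0.037 m for fully home.
- **Last checks:** The final pictures show the tube upright with the collar at the bottom, and the wrist force was about 0 after release.
- **Bystanders:** The ones I compared (all five, plus the stand and the yellow tube) shifted by 0.8 px or less between the first and last pictures. The overall brightness had changed, and the tip box and short tube matched only weakly in the scene view (0.47 and 0.54). The top view matched well for the tip box. I did not re-check the short tube.
- **What disagreed:**
  - The first 45° lean ran into the joint 6 limit, so I dropped it. The force read −7 N briefly in that pose and was back to zero after the next move.
  - The two camera views of the peg differed by about 3 mm; feeling for the side forces settled it.
  - Before lowering, the tube's mouth showed 1–2 px from where I predicted it.

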